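# Hook the brass cam out from under the tray guard

## Robot

A 6-joint arm with a two-finger parallel gripper is mounted at the origin on the work surface. World frame = base frame: x ahead of the robot, y to its left, z up, the work surface at z = 0. Lengths are in m, angles in rad, forces in N, time in s.
With the tool pointing down it reaches from about 0.3 to 0.95 m from the base axis. Payload 3.1 kg.
Tool frame: the origin (TCP) lies midway between the tips of the shut fingers; the grasp point (between the pads) lies 19 mm behind it (robot.grip_depth is the distance from the TCP to the grasp point, in m); z points along the fingers, y is the direction in which the jaws open and shut (so a half turn about z gives the same grasp; the last joint's range is limited). The gripper opens to 85 mm and grips with 20 to 120 N. Pads are 22 mm wide; open, the fingers measure 114 mm over their backs; the gripper's body (76 mm by 85 mm) begins 54 mm behind the grasp point. The pads swing forward as they close: fully open they stand 13 mm farther back than shut.
Start: joints at [1.197, 0.308, 1.634, -0, 1.2, -0.07], TCP at [0.187, 0.596, 0.199] pointing down, gripper open.
Joint ranges: [-3.06, 3.06], [-0.79, 1.96], [0.05, 2.63], [-1.19, 4.34], [0.05, 2.64], [-2.94, 2.94]. Speed limits (rad/s): [2.79, 2.79, 3.14, 3.14, 3.14, 3.14].

## Interface

Orientations are given as a 3x3 rotation matrix whose columns are the frame's x, y, z axes.
In Python, from rig import robot, grip, kin, sensors, viewer, close_job gives the robot as it stands. Calls block until the motion is done:
- robot.reach(position, orientation): joint-space move of the TCP to a pose.
- robot.servo_line(position, ori=None, velocity=0.15): straight line of the TCP; ori=None keeps the orientation; velocity is the mean speed in m/s.
- robot.movej(angles): joint-space move.
- grip(opening): finger opening in m; the grip force is fixed at half the most; returns when the fingers have stopped.
- robot.sleep(seconds).
- kin.ik(position, orientation): joint angles nearest the present ones, or None.
- sensors.get_state(): the state.
- viewer.read_camera(name): name is "scene" or "side" or "wrist"; returns a dict with "frame" (480x640x3 uint8, red, green, blue), "intrinsics" (3x3 intrinsics, pixels), "world_to_cam" (4x4, takes a point from world to camera coordinates). Camera axes: x right, y up, looking along -z (the intrinsics and any distortion apply to the point x, -y, -z); pixel columns grow to the right and rows downward; lengths in m; the calibration is good to about 2 mm. The wrist camera is an equidistant fisheye: a pixel r from the principal point sees the ray r / f radians off the axis. A picture is of the moment at which its call begins. There is no depth.
A pose or a line that the arm cannot do raises robot.MotionError and nothing moves.
- close_job(): hands the job in, once; it reports no verdict.
The state is a dict: "time_s": time; "joints": joint angles; "qvel": joint speeds; "effort": joint torques, N m; "tcp_pos": TCP position; "eef_rot": TCP orientation; "contact_force": force on the tool from outside, world axes, zero at the start; "torque": the same for the moment, N m; "finger_gap": finger opening in m.
Only numpy, scipy, OpenCV 4.12 (cv2) and the standard library are available. Lean on these libraries where they do the work, as an engineer would, in place of code of your own. Each camera call takes 0.05 s, during which the arm holds its last target. There are 200 camera calls.

## Task

The brass adjusting cam has dropped under the blue wire guard at the end of the drain tray. Take the draw hook by its orange handle, reach its crook in behind the cam and draw the cam along the tray floor until it is wholly clear of the guard, then lay the hook down flat in the tray and let go. Do not touch the cam with the gripper, and leave the nickel spring cup that also lies under the guard where it is.

Things in the scene. Friction and masses are not known exactly. Their poses are not given: they have to be found in the camera images.
- mouth (a point): Middle of the open mouth of the blue wire guard (one fixed piece with the steel tray), on the tray floor. Axes: x across the mouth, posts at +-150 mm; +y into the guard, 170 mm deep; z up. Roof wires 37 mm apart, 70 mm free height below. Floor before the mouth is free from x -195 to +165 mm, back to y -425; lip 20 mm high. Past x 165 stand red magneto, rotor shaft, green cash box.
- hook_grip (a point): Centre of the orange handle (x 100, y 20, z up 50 mm) of the draw hook, 0.25 kg, lying flat before the guard; balanced near here. x runs along the rod to the crook. Steel rod 8 mm thick, 19 mm below this point: along y=0 to x=220, bends square to y=-60 (crook bar), tip turns back to x=206, y=-72. The cam fits the crook with its centre at x 196, y -32, 8 mm room each side.
- cam_center (a point): Brass adjusting cam lying flat under the guard: a disc 40 mm across, 16 mm thick, with an off-centre 22 mm boss on top, 24 mm high in all, 0.16 kg. The point is on the disc's axis, 12 mm above the underside; z is up. It slides freely on the tray floor.
- cup_center (a point): Nickel spring cup standing under the guard beside the cam, to be left alone: open, silvery, 42 mm across, 30 mm high. The point is its centre, 15 mm above the underside. Its centre is at least 85 mm from the cam's.
Not all that is in view belongs to the job. What is meant by the part that bears cam_center is not green, pink or red, and is the smaller of those in its own colour.

How it is judged:
By the outcome, as a careful person would: the job done as asked, in the order asked, and still so for the second after the job is handed in, with the robot touching nothing.
It also fails if it takes over 45 s, if anything falls off the work surface, if the arm or the gripper's body presses on something with over 40 N, if the wrist force passes 120 N, or if a joint passes its speed limit or range.

## Working session

There is one attempt and no reset: what is moved stays moved. The work goes in short steps, each a Python script; the robot and the scene stay as the last script left them, time stands still between calls to the robot, and variables do not carry over. Pictures are saved under pics/ and viewed, about 8 in all and at most 12, crops included, and the job is handed in when it is done.

```bash
mkdir -p pics; ls; python3 - <<'E'
from rig import viewer,sensors
import cv2,numpy as np
for n in ("scene","side","wrist"):
    d=viewer.read_camera(n); cv2.imwrite(f"pics/{n}0.png",d["frame"][:,:,::-1])
    np.savez(f"pics/{n}0.npz",**d); print(n,d["intrinsics"].tolist(),np.round(d["world_to_cam"],3).tolist(),[k for k in d])
E
```

```text
pics
scene [[483.2182012071217, 0.0, 320.83709084484775], [0.0, 483.2182012071217, 234.93043205747082], [0.0, 0.0, 1.0]] [[0.613, 0.79, 0.003, -0.369], [-0.5, 0.385, 0.776, 0.157], [0.612, -0.477, 0.631, -1.233], [0.0, 0.0, 0.0, 1.0]] ['frame', 'intrinsics', 'world_to_cam']
side [[456.1175723858373, 0.0, 316.70137781857215], [0.0, 456.1175723858373, 235.49452523667077], [0.0, 0.0, 1.0]] [[-0.957, -0.289, -0.007, 0.45], [0.191, -0.652, 0.734, -0.084], [-0.216, 0.701, 0.679, -0.805], [0.0, 0.0, 0.0, 1.0]] ['frame', 'intrinsics', 'world_to_cam']
wrist [[371.64829954431775, 0.0, 317.07103177888587], [0.0, 371.64829954431775, 241.65224006655993], [0.0, 0.0, 1.0]] [[0.299, 0.954, -0.003, -0.622], [-0.903, 0.282, -0.325, 0.043], [-0.309, 0.1, 0.946, -0.381], [0.0, 0.0, 0.0, 1.0]] ['frame', 'intrinsics', 'world_to_cam']
```

View pics/scene0.png

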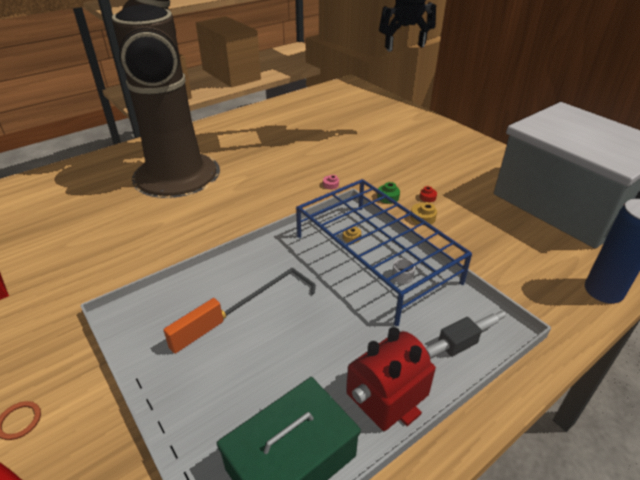

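View pics/side0.png

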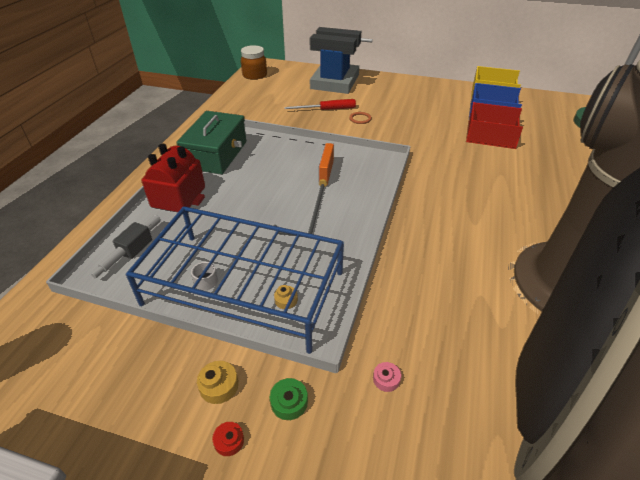

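The scene view shows the guard's mouth edge running from (299,207) to (401,295). The cam is the small yellow part at (352,233), the cup is at (404,270), and the hook handle is at (195,325) with its crook near (312,280). I'll enlarge these areas for exact pixels.

```bash
python3 - <<'E'
import cv2
a=cv2.imread("pics/scene0.png")[170:360,155:480]; b=cv2.imread("pics/side0.png")[130:355,120:360]
cv2.imwrite("pics/c1.png",cv2.resize(a,(780,456),interpolation=cv2.INTER_CUBIC)) #2.4
cv2.imwrite("pics/c2.png",cv2.resize(b,(600,562),interpolation=cv2.INTER_CUBIC)) #2.5
E
```

```text
(no output)
```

View pics/c1.png

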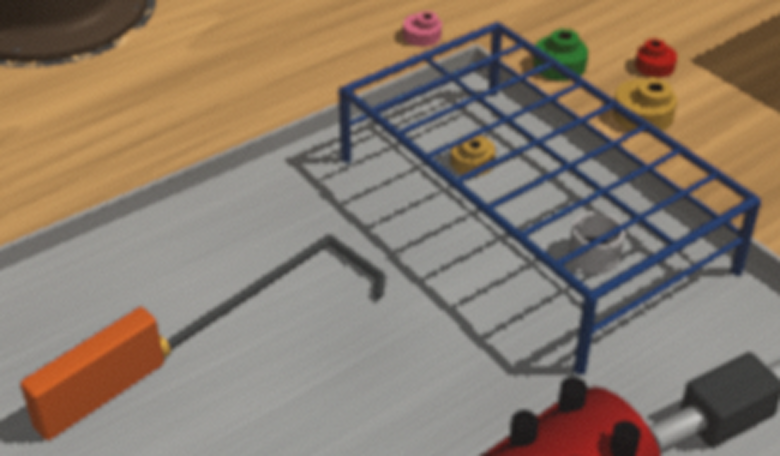

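View pics/c2.png

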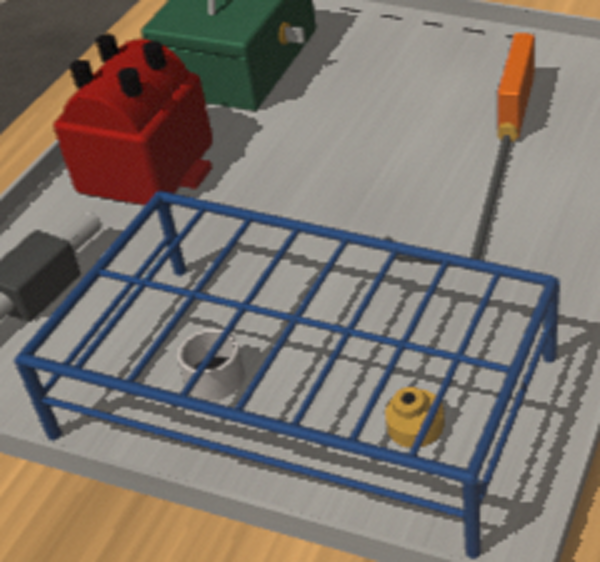

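```bash
cat > h.py <<'E'
import numpy as np,cv2
class C:
    def __init__(s,n,fish=False):
        d=np.load(f"pics/{n}.npz"); s.K=d["intrinsics"]; s.T=d["world_to_cam"]; s.fish=fish
        s.P=s.K@np.diag([1,-1,-1])@s.T[:3]
    def ray(s,p):
        v=np.linalg.inv(s.K)@[p[0],p[1],1]
        if s.fish:
            r=np.hypot(v[0],v[1]); v=np.array([*(v[:2]/r*np.sin(r)),np.cos(r)])
        R=s.T[:3,:3]; return -R.T@s.T[:3,3], R.T@(np.diag([1,-1,-1])@v)
    def onz(s,p,z):
        o,d=s.ray(p); return o+d*(z-o[2])/d[2]
def c1(x,y): return (155+x/2.4,170+y/2.4)
def c2(x,y): return (120+x/2.5,130+y/2.5)
def tri(A,p,B,q):
    a,u=A.ray(p);b,v=B.ray(q);u/=np.linalg.norm(u);v/=np.linalg.norm(v)
    t=np.linalg.lstsq(np.c_[u,-v],b-a,rcond=None)[0]; x,y=a+t[0]*u,b+t[1]*v
    return (x+y)/2,np.linalg.norm(x-y)
E
python3 - <<'E'
from h import *
A=C("scene0");B=C("side0")
L={"roofRM":((345,92),(552,284)),"roofFM":((590,296),(162,200)),"roofFR":((757,202),(23,360)),"roofRR":((497,28),(475,476)),
"footRM":((346,160),(550,359)),"footFM":((582,371),(180,270)),"footFR":((738,271),(53,437)),
"camboss":((476,146),(409,399)),"camdisc":((473,157),(415,422)),"cup":((599,245),(212,364)),"ferr":((165,346),(507,132)),"bend":((328,240),(476,259)),"tip":((377,298),(388,240))}
for k,(p,q) in L.items():
    x,e=tri(A,c1(*p),B,c2(*q)); print(k,np.round(x*1e3,1),round(e*1e3,1))
for k,p in {"h1":(22,383),"h2":(145,307),"h3":(160,325)}.items(): print(k,np.round(A.onz(c1(*p),.056)*1e3,1))
for k,p in {"rod":(172,347),"bend":(328,240),"cr":(383,277),"tip":(376,298)}.items(): print(k,np.round(A.onz(c1(*p),.012)*1e3,1))
for k,p in {"t1":(515,35),"t2":(535,35),"t3":(500,95),"t4":(522,100)}.items(): print(k,np.round(B.onz(c2(*p),.056)*1e3,1))
for k,p in {"rod":(507,140),"bend":(477,259)}.items(): print(k,np.round(B.onz(c2(*p),.012)*1e3,1))
E
```

```text
roofRM [399.5  97.5  77.3] 3.5
roofFM [697.6  91.1  77.2] 2.9
roofFR [704.9 259.5  77.8] 5.0
roofRR [402.8 265.2  77.7] 6.1
footRM [398.7  96.9   2.2] 3.1
footFM [701.   89.1   3.5] 5.2
footFR [704.  261.4   2.9] 3.6
camboss [475.9 180.6  26.3] 4.7
camdisc [470.6 183.9   8.5] 2.9
cup [623.5 182.6  17.2] 6.0
ferr [ 501.8 -142.1   13.5] 6.1
bend [479.8  19.4  10.1] 5.3
tip [554.5  13.8   7.1] 3.7
h1 [ 512.6 -245.8   56. ]
h2 [ 500.9 -148.6   56. ]
h3 [ 522.6 -148.5   56. ]
rod [ 507.9 -136.8   12. ]
bend [484.3  19.3  12. ]
cr [544.9  29.1  12. ]
tip [559.6  11.2  12. ]
t1 [ 518.7 -235.2   56. ]
t2 [ 501.1 -240.3   56. ]
t3 [ 504.6 -139.    56. ]
t4 [ 484.6 -137.1   56. ]
rod [ 497.4 -136.1   12. ]
bend [476.7  18.7  12. ]
```

The two fixed views agree to within a few mm: floor z≈3 mm, mouth at about (549,93) mm, guard square to the world axes within about 1°, cam at (472,183), cup at (623,183). The handle position differs by about 15 mm between views, so I'll go above it for a close look.

```bash
python3 - <<'E'
from rig import *
from h import *
hx=np.array([-25,209,0.]);hx/=np.linalg.norm(hx);z=np.array([0,0,-1.])
s=sensors.get_state();print(np.round(s["eef_rot"],2).tolist())
best=[]
for sg in (1,-1):
    x=sg*hx;R=np.c_[x,np.cross(z,x),z]
    for p in ([.503,-.19,.17],[.503,-.19,.017],[.44,-.013,.06]):
        q=kin.ik(np.array(p),R);print(sg,None if q is None else np.round(q,2))
        if p[2]==.17 and q is not None: best.append((abs(q[5]),sg,R,p))
b=min(best,key=lambda t:t[0]);print(b[1]);robot.reach(np.array(b[3]),b[2])
d=viewer.read_camera("wrist");np.savez("pics/wrist1.npz",**d);cv2.imwrite("pics/w1.png",d["frame"][:,:,::-1])
print(sensors.get_state()["time_s"],np.round(d["world_to_cam"],3).tolist())
E
```

```text
[[-0.95, 0.3, -0.0], [0.3, 0.95, -0.0], [0.0, -0.0, -1.0]]
1 [-0.44  0.17  1.87 -0.    1.1  -0.56]
1 [-0.44  0.39  1.95 -0.    0.8  -0.56]
1 [-0.13  0.15  2.16 -0.    0.83 -0.25]
-1 [-0.44  0.17  1.87 -0.    1.1   2.58]
-1 [-0.44  0.39  1.95 -0.    0.8   2.58]
-1 [-0.13  0.15  2.16 -0.    0.83  2.89]
1
3.175 [[0.993, 0.12, 0.0, -0.477], [-0.113, 0.939, -0.325, 0.269], [-0.039, 0.322, 0.946, -0.272], [0.0, 0.0, 0.0, 1.0]]
```

View pics/w1.png

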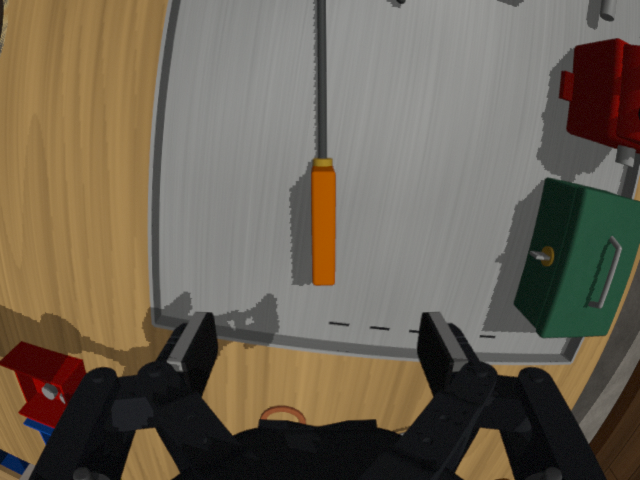

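The wrist view shows the handle top from (323,170) to (324,284), and the rod running straight up to (320,5).

```bash
python3 - <<'E'
from h import *
W=C("wrist1",True)
for k,p,z in (("far",(323.5,170),.053),("near",(324,284),.053),("rod1",(323,157),.009),("rod2",(320.5,5),.009),("L",(312,230),.053),("R",(335.5,230),.053),("tip",(398,1),.009)): print(k,np.round(W.onz(p,z)*1e3,1))
E
```

```text
far [ 503.6 -147.2   53. ]
near [ 516.3 -245.    53. ]
rod1 [ 503.2 -141.4    9. ]
rod2 [484.   -1.8   9. ]
L [ 500.4 -197.5   53. ]
R [ 519.5 -195.2   53. ]
tip [552.4  14.1   9. ]
```

```bash
python3 - <<'E'
from rig import *
from h import *
z=np.array([0,0,-1.])
def R(hx): x=np.array([*hx,0.]);x/=np.linalg.norm(x);return np.c_[x,np.cross(z,x),z]
R0=R((-26,194.2));R1=R((.022,1))
robot.reach(np.array([.510,-.196,.10]),R0)
robot.servo_line(np.array([.510,-.196,.016]),velocity=.08)
grip(0.0)
s=sensors.get_state();print(s["finger_gap"],s["contact_force"],s["tcp_pos"])
robot.servo_line(np.array([.510,-.196,.053]),velocity=.08)
robot.servo_line(np.array([.433,-.155,.053]),R1,velocity=.08)
s=sensors.get_state();print(s["finger_gap"],s["contact_force"],s["tcp_pos"],s["time_s"])
d=viewer.read_camera("wrist");np.savez("pics/wrist2.npz",**d);cv2.imwrite("pics/w2.png",d["frame"][:,:,::-1])
for n in("side","scene"):
  d=viewer.read_camera(n);np.savez(f"pics/{n}2.npz",**d);cv2.imwrite(f"pics/{n}2.png",d["frame"][:,:,::-1])
E
```

```text
0.017226740365825877 [-0.43910042  0.79481066  3.49922046] [ 0.51010106 -0.1960715   0.01641955]
0.017781271722019522 [-0.09810297 -0.0979933  -1.53628921] [ 0.43382789 -0.15541791  0.05328923] 7.25
```

View pics/w2.png

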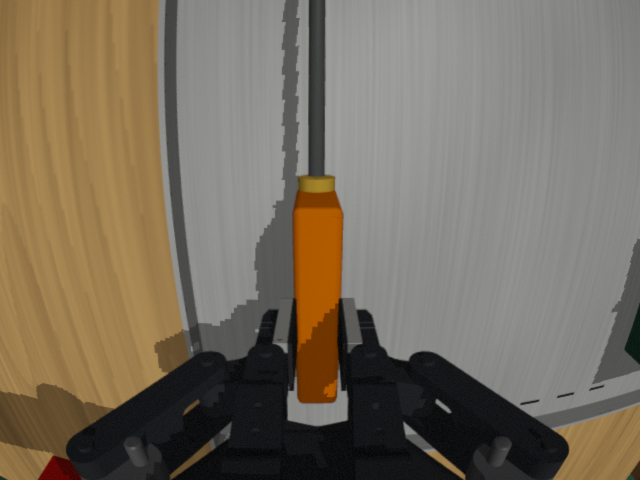

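View pics/scene2.png

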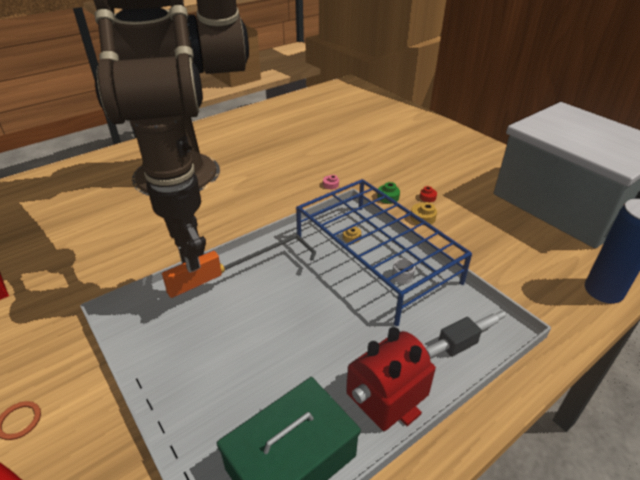

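The hook is held, and the rod is straight in the wrist view (column 317). Before inserting, I'll overlay the expected hook outline to check pitch, and refine the cam position with projected disc outlines.

```bash
cat > ov.py <<'E'
from h import *
def overlay(tag,out,grip,hx,cam,zr):
    hx=np.array([*hx,0.]);hx/=np.linalg.norm(hx);hy=np.array([-hx[1],hx[0],0]);g=np.array([*grip,zr])
    pts=[g+a*hx+b*hy for a,b in((55,0),(220,0),(220,-60),(206,-72)) for a,b in((a/1e3,b/1e3),)]
    t=np.linspace(0,2*np.pi,60);circ=[np.array([cam[0]+.02*np.cos(u),cam[1]+.02*np.sin(u),.019]) for u in t]
    ims=[]
    for n,(x0,y0,w,h) in(("scene",(210,180,200,150)),("side",(170,170,200,150))):
        c=C(n+tag);im=cv2.imread(f"pics/{n}{tag}.png")[y0:y0+h,x0:x0+w];im=cv2.resize(im,None,fx=4,fy=4,interpolation=cv2.INTER_CUBIC)[:, :]
        for P,col in((pts,(0,255,0)),(circ,(255,0,255))):
            q=[(c.P@[*p,1]) for p in P];q=np.array([((v[0]/v[2]-x0+.5)*4,(v[1]/v[2]-y0+.5)*4) for v in q]).round().astype(int)
            cv2.polylines(im,[q],False,col,1)
        ims.append(im)
    m=np.hstack(ims);m=cv2.resize(m,(800,300),interpolation=cv2.INTER_AREA) if 0 else np.vstack(ims)
    cv2.imwrite(out,cv2.resize(m,(400*2*3//4*1,900*0+600)) if 0 else cv2.resize(m,None,fx=.5,fy=.5,interpolation=cv2.INTER_AREA))
E
python3 -c "
from ov import *
overlay('2','pics/o2.png',(.4338,-.1554),(.022,1),(.4715,.184),.046)"
```

```text
(no output)
```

View pics/o2.png

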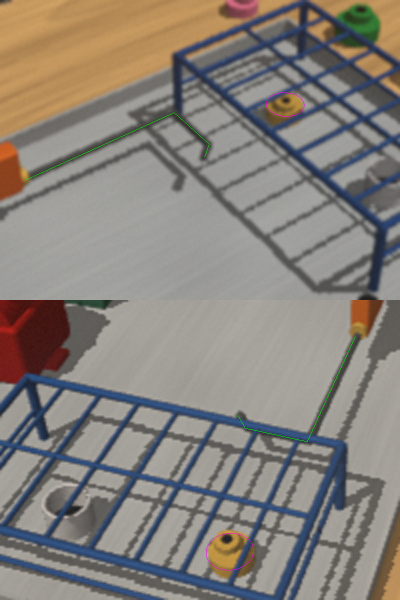

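The overlay fits both the hook (level, at height) and the cam. Inserting above the cam, then lowering behind it.

```bash
python3 - <<'E'
from rig import *
from h import *
robot.servo_line(np.array([.4350,.001,.053]),velocity=.08)
s=sensors.get_state();print(s["contact_force"],s["tcp_pos"])
robot.servo_line(np.array([.4350,.001,.018]),velocity=.05)
s=sensors.get_state();print(s["contact_force"],s["tcp_pos"],s["time_s"])
for n in("side","scene"):
  d=viewer.read_camera(n);np.savez(f"pics/{n}3.npz",**d);cv2.imwrite(f"pics/{n}3.png",d["frame"][:,:,::-1])
from ov import overlay
overlay('3','pics/o3.png',s["tcp_pos"][:2],(.022,1),(.4715,.184),.011)
E
```

```text
[ 0.37741726 -0.03321267 -2.6051762 ] [0.43504494 0.00067906 0.0530067 ]
[ 0.56656398  0.27999372 -2.27907593] [0.43523312 0.00099853 0.01803267] 10.35
```

View pics/o3.png

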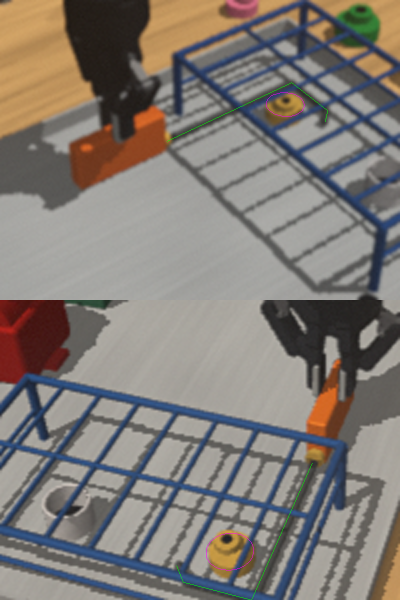

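The crook is down behind the cam, which hasn't moved. Drawing it out.

```bash
python3 - <<'E'
from rig import *
from h import *
robot.servo_line(np.array([.4314,-.175,.018]),velocity=.04)
s=sensors.get_state();print(s["contact_force"],s["tcp_pos"],s["time_s"])
for n in("side","scene"):
  d=viewer.read_camera(n);np.savez(f"pics/{n}4.npz",**d);cv2.imwrite(f"pics/{n}4.png",d["frame"][:,:,::-1])
from ov import overlay
g=s["tcp_pos"][:2]
overlay('4','pics/o4.png',g,(.022,1),(g[0]+.032+.0043,g[1]+.196),.011)
E
```

```text
[ 0.50282794  0.75284994 -2.51268997] [ 0.43140046 -0.17499315  0.01801036] 15.0
```

View pics/o4.png

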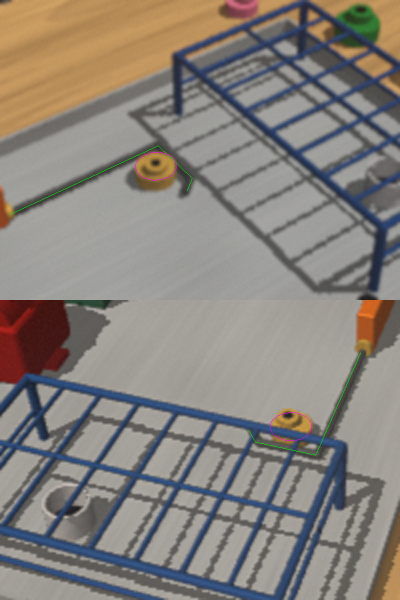

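The cam sits in the crook about 50 mm clear of the mouth, and the cup hasn't moved. Laying the hook down and letting go.

```bash
python3 - <<'E'
from rig import *
from h import *
robot.servo_line(np.array([.4314,-.175,.0162]),velocity=.01)
print(sensors.get_state()["contact_force"])
grip(0.05)
robot.sleep(.3)
robot.servo_line(np.array([.4314,-.175,.17]),velocity=.08)
robot.sleep(.5)
s=sensors.get_state();print(s["contact_force"],s["tcp_pos"],s["time_s"])
ims=[]
for n in("scene","side"):
  d=viewer.read_camera(n);np.savez(f"pics/{n}5.npz",**d);cv2.imwrite(f"pics/{n}5.png",d["frame"][:,:,::-1]);ims.append(d["frame"][130:380,100:500,::-1])
cv2.imwrite("pics/o5.png",np.vstack(ims))
E
```

```text
[-0.07283731  1.72047249  0.25568584]
[ 0.61157154 -0.59498805  0.63850626] [ 0.43138837 -0.17498193  0.16999013] 18.725
```

View pics/o5.png

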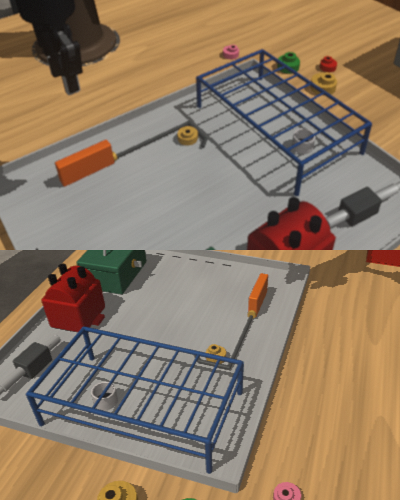

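The hook lies flat, the cam is clear, the cup is in place and the gripper is well above everything.

```bash
python3 -c "
from rig import close_job
print(close_job())"
```

```text
the job is handed in; nothing more can be done
None
```

The cam is out from under the guard, the hook is lying flat in the tray, and the job is handed in. I took the hook by its handle, passed the crook over the cam at height and lowered it behind. I then drew the cam about 165 mm out along the tray floor, set the hook down and let go.

- **Cam:** the last pictures show it about 50 mm clear of the mouth. The gripper stayed on the handle throughout and never came near the cam.
- **Cup:** it appears unmoved under the guard.
- **Robot:** it ended about 17 cm up, touching nothing, at 18.7 s of the 45 s allowed. The wrist forces I read between moves stayed below 4 N.
- **Disagreement:** the two fixed cameras disagreed by about 15 mm on the handle position, which the close wrist view settled before the grasp. No check failed after that.

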